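# Start charging the orange drone battery

## Task

On the drone bench, put the orange battery on charge: with closed fingertips gently push it along its bay until it is fully home against the control box, without gripping or lifting it, then lightly press the start button behind that same bay, let it come back up and withdraw. Do not press the other two start buttons, and leave the other batteries and the things lying around the dock where they are.

Things in the scene. Friction and masses are not known exactly. Their poses are not given: they have to be found in the camera images.
- dock: Charging dock, fixed: a 6 mm floor plate with three parallel open bays and, beyond them from the robot, a grey control box 60 deep x 235 wide x 45 high mm with its face (the stop) at x = +35 mm. Origin on the bench surface, x along the bays toward the control box, y left, z up. Bays are centred at y = +75, 0, -75 mm (left, middle, right), from x = -90 mm to the stop
- pack_orange: Orange battery pack, a box 75 long x 35 wide x 30 high mm with a black band near its robot-side end, about 0.17 kg, loose; origin at the centre of its underside, x along its length toward the control box, z up. It lies in one of the dock's three bays (any of them), 14 to 30 mm short of home at the start
- pack_blue: Blue battery pack, a box 75 long x 35 wide x 30 high mm with a black band near its robot-side end, about 0.17 kg, loose; origin at the centre of its underside, x along its length toward the control box, z up. It lies in one of the dock's three bays (any of them), 14 to 30 mm short of home at the start
- pack_green: Green battery pack, a box 75 long x 35 wide x 30 high mm with a black band near its robot-side end, about 0.17 kg, loose; origin at the centre of its underside, x along its length toward the control box, z up. It lies in one of the dock's three bays (any of them), 14 to 30 mm short of home at the start
- home_left (a point): Point on the floor plate of the left bay (6 mm above the bench) where the middle of a pack's underside lies when the pack is fully home, its far end against the control box. The bay is 38 mm wide between guide strips 6 mm thick, tops 14 mm above the bench; a pack slides along it with about 1 to 2 N of friction
- start_left_top (a point): Centre of the top of the white round start button (22 mm across) of the left bay when looking from the robot; it stands on the control box, 65 mm along dock x from the dock origin, in line with its bay, and is pressed straight down. This point moves with the button
- start_left (a joint): How far the left bay's start button is pressed down: 0 = up, 0.008 m = bottomed; the bay starts charging at 0.004 m. Spring loaded, about 4 N when bottomed, comes back up by itself
- home_middle (a point): Point on the floor plate of the middle bay (6 mm above the bench) where the middle of a pack's underside lies when the pack is fully home, its far end against the control box. The bay is 38 mm wide between guide strips 6 mm thick, tops 14 mm above the bench; a pack slides along it with about 1 to 2 N of friction
- start_middle_top (a point): Centre of the top of the white round start button (22 mm across) of the middle bay when looking from the robot; it stands on the control box, 65 mm along dock x from the dock origin, in line with its bay, and is pressed straight down. This point moves with the button
- start_middle (a joint): How far the middle bay's start button is pressed down: 0 = up, 0.008 m = bottomed; the bay starts charging at 0.004 m. Spring loaded, about 4 N when bottomed, comes back up by itself
- home_right (a point): Point on the floor plate of the right bay (6 mm above the bench) where the middle of a pack's underside lies when the pack is fully home, its far end against the control box. The bay is 38 mm wide between guide strips 6 mm thick, tops 14 mm above the bench; a pack slides along it with about 1 to 2 N of friction
- start_right_top (a point): Centre of the top of the white round start button (22 mm across) of the right bay when looking from the robot; it stands on the control box, 65 mm along dock x from the dock origin, in line with its bay, and is pressed straight down. This point moves with the button
- start_right (a joint): How far the right bay's start button is pressed down: 0 = up, 0.008 m = bottomed; the bay starts charging at 0.004 m. Spring loaded, about 4 N when bottomed, comes back up by itself
- quad: Small black ducted quadcopter, loose, about 177 x 177 mm and 45 mm high, standing on the bench to the left of the dock; origin at the centre of its underside. A bystander
- screwdriver: Blue-handled screwdriver lying loose on the bench to the right of the dock; a bystander
- tape_measure: Grey tape measure, loose, 65 x 65 x 34 mm, on the bench to the right of the dock; origin at the centre of its underside. A bystander

How it is judged:
By the outcome, as a careful person would: the job done as asked, in the order asked, and still so for the second after the job is handed in, with the robot touching nothing.
It also fails if it takes over 40 s, if anything falls off the work surface, if the arm or the gripper's body presses on something with over 40 N, if the wrist force passes 120 N, or if a joint passes its speed limit or range.

## Robot

A 7-joint arm with a two-finger parallel gripper is mounted at the origin on the work surface. World frame = base frame: x ahead of the robot, y to its left, z up, the work surface at z = 0. Lengths are in m, angles in rad, forces in N, time in s.
With the tool pointing down it reaches from about 0.425 to 0.925 m from the base axis. Payload 6.8 kg.
Tool frame: the origin (TCP) lies on the front face of the gripper's body, between the roots of the fingers; the fingertips stand 73 mm ahead of it and the grasp point (between the pads) lies 54 mm ahead of it (tcp_to_tips is the distance from the TCP to the fingertips, in m); z points along the fingers, x is the direction in which the jaws open and shut, and the axes are right-handed (so a half turn about z gives the same grasp; the last joint's range is limited). The gripper opens to 85 mm and grips with 20 to 120 N. Pads are 22 mm wide; open, the fingers measure 114 mm over their backs; the gripper's body (76 mm by 85 mm) begins 54 mm behind the grasp point. The pads swing forward as they close: fully open they stand 13 mm farther back than shut.
Start: joints at [1.204, 0.477, 0.022, 1.555, -0.011, 1.109, -0.083], TCP at [0.173, -0.653, 0.304] pointing down, gripper open.
Joint ranges: [-2.96, 2.96], [-0.34, 2.1], [-1.41, 1.46], [0.24, 2.44], [-1.37, 4.51], [0.17, 1.92], [-2.96, 2.96]. Speed limits (rad/s): [2.39, 2.39, 3.14, 3.14, 3.14, 3.14, 3.14].

## Interface

Orientations are given as a unit quaternion [w, x, y, z].
In Python, from station import get_obs, read_camera, hand_in, look_for, silhouettes, tcp_to_tips gives the robot as it stands. The module is installed in compiled form; this text tells all that it offers.
- The arm moves only by the tool apply_moves, never from a script. Its argument "moves" is a list of rows, each a list of 3 entries, a list of its own where there are three numbers: the shift along the tool's x, y, z in units of 25 mm (1.0 is 25 mm), then the turn, a rotation vector about the tool's x, y, z in units of 10 degrees (1.0 is 10 degrees), then the gripper's target within -1 to 1 (fully open at 1, half-way at 0, shut at -1). In form: [[[dx, dy, dz], [rx, ry, rz], jaw], ...]. A call has 1 to 20 rows; each row is the pose to reach, as a shift and turn from the pose commanded when the call began, along the tool's axes at that moment; what a row does not reach only later rows make up. A row lasts 1/8 s, in which the tool goes at most 62.5 mm and 10.7 degrees, less where a joint would pass 70% of its speed; a pose out of reach is approached as far as the arm can. A call with a gripper value outside its range is refused whole. The fingers move at their own pace and stop on an object; "force" is the grip in N (left out, the last holds). Time passes only in rows, so rows that repeat a pose let the fingers close. It gives the time, the measured TCP pose, the force and the opening at its end, in the units of the state.
- get_obs(): the state, without advancing time (a new reading comes with each control period).
- read_camera(name): name is "scene" or "top" or "wrist"; returns a dict with "color" (480x640x3 uint8, red, green, blue), "mtx" (3x3 intrinsics, pixels), "eye" and "rotation" of the camera in the world; the wrist camera has in their place "hand_eye" (4x4, takes a point from camera to tool coordinates, whose origin is the TCP and whose axes are the tool frame's). Camera axes: x right, y up, looking along -z (the intrinsics and any distortion apply to the point x, -y, -z); pixel columns grow to the right and rows downward; lengths in m; the calibration is good to about 2 mm. A picture is of the moment at which its call begins: read the wrist's pose just before it. There is no depth.
- hand_in(): hands the job in, once; it reports no verdict.
Trained networks look in the newest picture that a camera, given by its name, has taken for a name from the list of things; names that differ only in an ending like _2 or _b are one class to them, and where a whole thing is asked for, a point or a joint stands for the part that bears it (a point fixed in the world has none). Each returns a list of dicts, best first, with "conf" (0 to 1); they miss things now and then, are a little off and sometimes report something else, mostly with a low value. They report only what shows in the picture. A call takes as long as a camera call.
- look_for(camera, query): "pixel" ([row, column] in pixels, amid what is visible of it).
- silhouettes(camera, query): "mask" (480x640 bool, what is visible of it) and "pixel" ([row, column] in pixels, amid what is visible of it).
The state is a dict: "t": time; "q": joint angles; "joint_vel": joint speeds; "joint_torque": joint torques, N m; "eef_pos": TCP position; "tool_rot": TCP orientation; "contact_force": force on the tool from outside, world axes, zero at the start; "torque": the same for the moment, N m; "gripper_width": opening from 0.0 (shut) to 1.0 (fully open).
Only numpy, scipy, OpenCV 4.12 (cv2) and the standard library are available. Lean on these libraries where they do the work, as an engineer would, in place of code of your own. Each camera call takes 0.05 s, during which the arm holds its last target.

## Working session

There is one attempt and no reset: what is moved stays moved. The work goes in short steps, Python scripts to look and compute and a tool call to move; the robot and the scene stay as the last step left them, time stands still between calls to the robot, and variables do not carry over. Pictures are saved under pics/ and viewed, and the job is handed in when it is done.

Besides the shell and the picture viewer there is one more tool, called as name([rows], argument=value, ...), one row to a line, values as JSON. apply_moves: Moves the arm, as the interface text tells. Its arguments: {"type":"object","properties":{"moves":{"type":"array"},"force":{"type":"number"}},"required":["moves"]}

```bash
mkdir -p pics
python3 - <<'E'
from station import *
import cv2
o=get_obs();print({k:o[k] for k in('t','eef_pos','tool_rot','gripper_width','contact_force')},tcp_to_tips)
for n in('scene','top','wrist'):
    c=read_camera(n);cv2.imwrite(f'pics/{n}0.png',c['color'][:,:,::-1])
    print(n,c['mtx'].tolist(),c.get('eye'),c.get('rotation'),c.get('hand_eye'),[k for k in c])
E
```

```text
{'t': 0.0, 'eef_pos': array([ 0.1725826 , -0.65207291,  0.3028964 ]), 'tool_rot': array([-5.01846852e-04,  7.92434240e-01, -6.09956627e-01, -7.97864098e-04]), 'gripper_width': 0.9957457949907478, 'contact_force': array([ 0.2408692 , -0.02734277,  0.11372874])} 0.0726
scene [[566.4881928327736, 0.0, 338.0431406115558], [0.0, 566.4881928327736, 245.11504048380272], [0.0, 0.0, 1.0]] [1.22548914 0.15200331 0.96702424] [0.60702414 0.19233524 0.23745802 0.73358199] None ['color', 'mtx', 'eye', 'rotation']
top [[588.2840840616234, 0.0, 323.1656569682753], [0.0, 588.2840840616234, 231.98143864603495], [0.0, 0.0, 1.0]] [0.41808124 0.058661   1.13761144] [-0.70158946 -0.04729188  0.06260422  0.70824884] None ['color', 'mtx', 'eye', 'rotation']
wrist [[402.9305804175236, 0.0, 319.25506281877296], [0.0, 402.9305804175236, 241.30426905341307], [0.0, 0.0, 1.0]] None None [[ 9.99999566e-01 -7.28478977e-04  5.80764623e-04  5.10414479e-04]
 [-5.49000115e-04 -9.64412769e-01 -2.64400662e-01 -6.63156609e-02]
 [ 7.52707142e-04  2.64400229e-01 -9.64412750e-01 -6.95668576e-02]
 [ 0.00000000e+00  0.00000000e+00  0.00000000e+00  1.00000000e+00]] ['color', 'mtx', 'hand_eye']
```

View pics/top0.png

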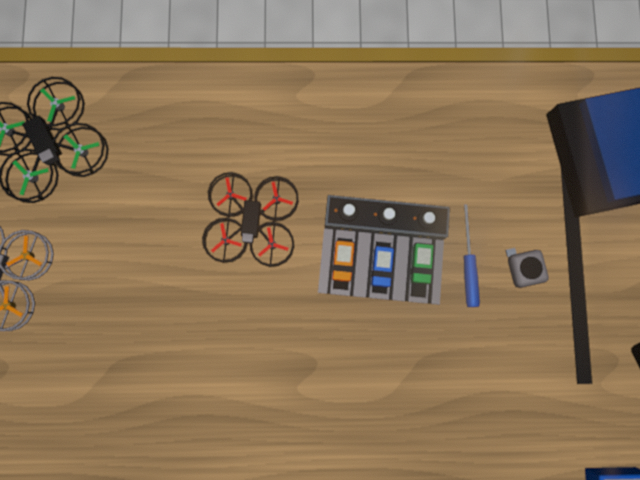

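View pics/scene0.png

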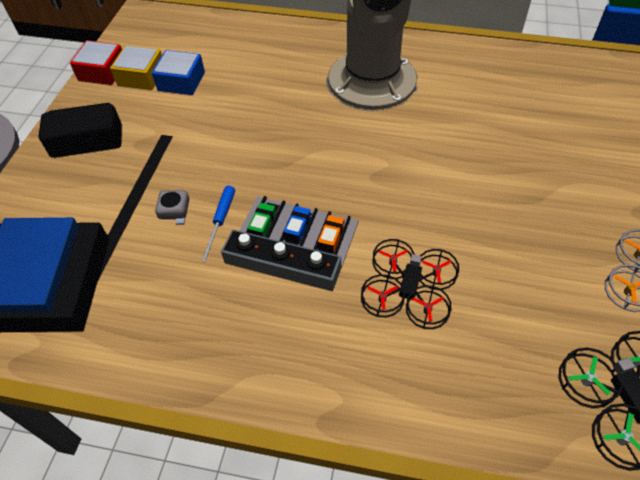

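Top view: orange is in the left bay (row ~263, col ~343), and its button is at about (210, 349). Next I measure the dock.

```bash
cat > h.py <<'E'
import numpy as np,cv2
from scipy.spatial.transform import Rotation as R
from station import *
def Rm(q): return R.from_quat(np.r_[q[1:],q[0]]).as_matrix()
def cam(c,obs=None):
    if 'eye' in c and c['eye'] is not None: return np.array(c['eye']),Rm(c['rotation'])
    H=np.array(c['hand_eye']);T=Rm(obs['tool_rot']);return obs['eef_pos']+T@H[:3,3],T@H[:3,:3]
def ray(c,px,obs=None):
    e,Q=cam(c,obs);r,k=px;K=c['mtx']
    d=np.array([(k-K[0,2])/K[0,0],-(r-K[1,2])/K[1,1],-1]);return e,Q@d
def atz(c,px,z,obs=None):
    e,d=ray(c,px,obs);return e+d*(z-e[2])/d[2]
def tri(rays):
    A=np.zeros((3,3));b=np.zeros(3)
    for e,d in rays:
        d=d/np.linalg.norm(d);P=np.eye(3)-np.outer(d,d);A+=P;b+=P@e
    p=np.linalg.solve(A,b);return p,[np.linalg.norm((np.eye(3)-np.outer(d,d)/(d@d))@(p-e)) for e,d in rays]
def proj(c,p,obs=None):
    e,Q=cam(c,obs);v=Q.T@(np.asarray(p)-e);K=c['mtx'];return K[1,2]+K[1,1]*(-v[1])/(-v[2]),K[0,2]+K[0,0]*v[0]/(-v[2])
E
python3 - <<'E'
from h import *
cs={n:read_camera(n) for n in('top','scene')}
P={}
for n in cs:
    for q in('start_left_top','start_middle_top','start_right_top','pack_orange','pack_blue','pack_green','dock'):
        r=look_for(n,q); print(n,q,[(np.round(x['pixel'],1).tolist(),round(x['conf'],2)) for x in r[:4]])
    im=cs[n]['color'][:,:,::-1]
    cr=im[180:320,300:470] if n=='top' else im[180:300,205:375]
    cv2.imwrite(f'pics/{n}crop.png',cv2.resize(cr,None,fx=4.5,fy=4.5,interpolation=cv2.INTER_CUBIC)[:600,:800])
    hsv=cv2.cvtColor(cs[n]['color'],cv2.COLOR_RGB2HSV)
    m=((hsv[...,2]>170)&(hsv[...,1]<50)).astype(np.uint8)
    _,_,st,ce=cv2.connectedComponentsWithStats(m)
    for s,c in zip(st,ce):
        if 300-95*(n!='top')<c[0]<470 and 180<c[1]<320 and s[4]>15: print(n,s,c[::-1])
E
```

```text
top start_left_top [([208.7, 349.5], 0.54)]
top start_middle_top [([213.7, 390.2], 0.62)]
top start_right_top [([217.5, 425.8], 0.68), ([234.6, 382.5], 0.25)]
top pack_orange [([260.8, 344.2], 0.75)]
top pack_blue [([265.3, 381.3], 0.58), ([213.8, 388.8], 0.56)]
top pack_green [([263.8, 423.2], 0.81)]
top dock [([241.4, 380.7], 0.96)]
top [     0      0    640    480 306380] [239.56239311 319.35000653]
top [344 205  10  10  79] [209.15189873 348.55696203]
top [384 209  10  10  78] [213.21794872 388.83333333]
top [425 213   9   9  71] [217.09859155 429.09859155]
top [338 246  13  16 179] [253.18994413 343.70949721]
top [417 249  13  15 113] [256.33628319 422.72566372]
top [377 251  14  17 197] [258.99492386 383.53299492]
scene start_left_top [([225.9, 297.2], 0.54)]
scene start_middle_top [([246.5, 279.4], 0.41), ([256.2, 316.7], 0.31)]
scene start_right_top [([241.5, 242.0], 0.49)]
scene pack_orange [([234.2, 328.7], 0.94)]
scene pack_blue [([226.3, 297.8], 0.9), ([250.9, 288.0], 0.21)]
scene pack_green [([217.6, 263.4], 0.92), ([251.5, 286.1], 0.25)]
scene dock [([247.3, 287.2], 0.91), ([223.7, 296.0], 0.45), ([220.8, 260.6], 0.17)]
scene [     0      0    640    480 285267] [236.39415004 331.27648834]
scene [251 215  15  13 128] [221.1640625 258.1640625]
scene [288 219  14  12 126] [224.34126984 294.3968254 ]
scene [322 228  14  13 123] [234.00813008 328.54471545]
scene [239 234  10   8  67] [237.52238806 243.56716418]
scene [274 242  11   9  73] [246.30136986 279.2739726 ]
scene [311 252  11   8  70] [255.52857143 315.64285714]
```

```bash
ls pics
```

```text
scene0.png
scenecrop.png
top0.png
topcrop.png
wrist0.png
```

View pics/topcrop.png

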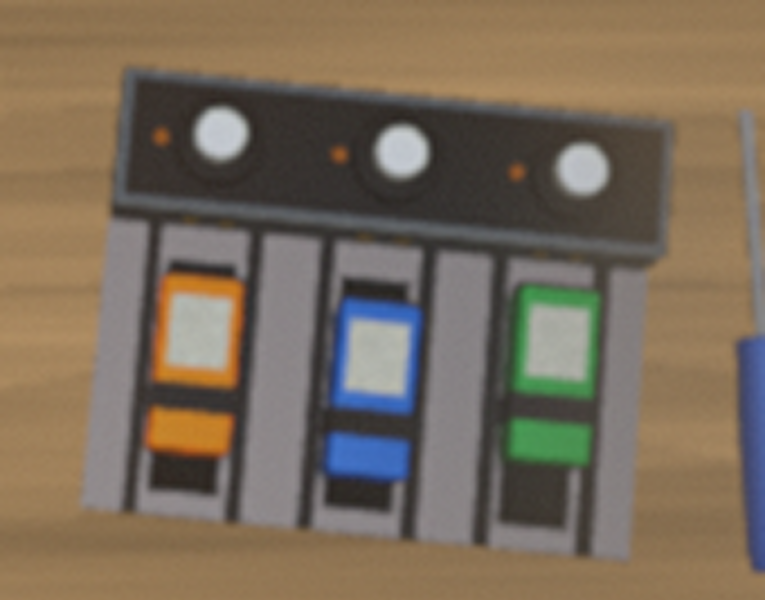

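Run:
```python
from h import *
t=read_camera('top');s=read_camera('scene')
T=[(209.15,348.56),(213.22,388.83),(217.1,429.1)];S=[(255.2,315.6),(246.0,279.3),(237.2,243.6)]
B=[]
for a,b in zip(T,S):
    p,r=tri([ray(t,a),ray(s,b)]);print(p,r, atz(t,a,.053));B.append(p)
B=np.array(B);d=B[0]-B[2];print(np.linalg.norm(d))
x=np.array([d[1],-d[0],0]);x/=np.linalg.norm(x);y=np.array([-x[1],x[0],0])
print('yaw deg',np.degrees(np.arctan2(x[1],x[0])))
O=B.mean(0)-0.065*x;O[2]=0;print('O',O)
# check the reprojection of dock floor corner & home etc
for n,p in {'plate nearL':(-.09,.115,.006),'box far L':(.095,.1175,.045),'box faceL':(.035,.1175,.045),'bay start L':(-.09,.075,.006),'home L':(-.0025,.075,.006)}.items():
    w=O+p[0]*x+p[1]*y+np.array([0,0,p[2]]);print(n,w,np.round(proj(t,w),1),np.round(proj(s,w),1))
```

```text
[ 0.6277767  -0.01276029  0.07018893] [np.float64(0.00016458307453762533), np.float64(0.00016458307453759928)] [ 0.63117877 -0.01407646  0.053     ]
[ 0.61955632 -0.08703604  0.07013347] [np.float64(0.0003712375562321386), np.float64(0.00037123755623222343)] [ 0.62285661 -0.08975103  0.053     ]
[ 0.61173883 -0.161583    0.06992314] [np.float64(0.00041090433755394597), np.float64(0.0004109043375539346)] [ 0.61489156 -0.16549464  0.053     ]
0.14968461403847247
yaw deg -6.150737954185744
O [ 0.55506479 -0.08016205  0.        ]
plate nearL [0.4779045  0.04381896 0.006     ] [292.6 318.2] [219.8 357.1]
box far L [0.6621074  0.02648282 0.045     ] [194.1 326.7] [280.3 332.2]
box faceL [0.6024528 0.0329115 0.045    ] [225.1 323.7] [255.6 341.3]
bay start L [0.47361872 0.00404922 0.006     ] [294.7 339. ] [215.6 339.3]
home L [ 0.56061502 -0.00532593  0.006     ] [249.6 343.2] [247.1 327. ]
```

```bash
cat >> h.py <<'E'
YAW=np.radians(-6.15);DX=np.array([np.cos(YAW),np.sin(YAW),0]);DY=np.array([-DX[1],DX[0],0]);O=np.array([.55506,-.08016,0])
def D(x,y,z): return O+x*DX+y*DY+np.array([0,0,z])
def inD(p): v=np.asarray(p)-O;return np.array([v@DX,v@DY,p[2]])
TR=np.c_[-DY,-DX,[0,0,-1]]
def units(p,o):
    T=Rm(o['tool_rot']);return np.round(T.T@(np.asarray(p)-o['eef_pos'])/.025,2),np.round(np.degrees(R.from_matrix(T.T@TR).as_rotvec())/10,3)
E
python3 - <<'E'
from h import *
o=get_obs();print(o['t'])
print(units(np.array([.43,-.35,.30]),o),units(D(-.05,.075,.25),o),D(-.05,.075,.25))
E
```

```text
1.05
(array([ -9.06, -13.04,   0.16]), array([-0.   ,  0.   ,  2.098])) (array([-21.73, -19.85,   2.16]), array([-0.   ,  0.   ,  2.098])) [ 5.13382640e-01 -2.35049837e-04  2.50000000e-01]
```

apply_moves([
  [[-1.1,-1.6,0],[0,0,0.26],-1],
  [[-2.3,-3.3,0],[0,0,0.5],-1],
  [[-3.5,-5,0],[0,0,0.8],-1],
  [[-4.7,-6.7,0],[0,0,1],-1],
  [[-5.8,-8.4,0],[0,0,1.3],-1],
  [[-7,-10,0.1],[0,0,1.5],-1],
  [[-8.1,-11.6,0.1],[0,0,1.7],-1],
  [[-9.1,-13,0.2],[0,0,1.9],-1],
  [[-10.9,-14,0.4],[0,0,2.1],-1],
  [[-12.7,-15,0.7],[0,0,2.1],-1],
  [[-14.5,-16,1],[0,0,2.1],-1],
  [[-16.3,-17,1.3],[0,0,2.1],-1],
  [[-18.1,-18,1.6],[0,0,2.1],-1],
  [[-19.9,-19,1.9],[0,0,2.1],-1],
  [[-21.7,-19.8,2.16],[0,0,2.1],-1],
  [[-21.7,-19.8,2.16],[0,0,2.1],-1],
])

```text
t: 3.05
eef_pos: [0.5127, 0.0032, 0.2498]
tool_rot: [0.001, -0.671, 0.742, 0.001]
contact_force: [-1.0, -0.7, -0.3]
gripper_width: -0.002
```

Run:
```python
from h import *
o=get_obs();c=read_camera('wrist');cv2.imwrite('pics/w1.png',c['color'][:,:,::-1])
np.save('w1.npy',dict(o=o,c=c),allow_pickle=True)
print(o['t'],o['eef_pos'],inD(o['eef_pos']),o['contact_force'],o['gripper_width'],units(D(-.05,.075,.25),o))
for q in('pack_orange','start_left_top'):print([(x['pixel'],x['conf']) for x in look_for('wrist',q)])
for n,p in {'btnL':(.065,.075,.07),'btnM':(.065,0,.07),'home':(-.0025,.075,.006),'box faceL':(.035,.1175,.045)}.items():print(n,np.round(proj(c,D(*p),o),1))
```

```text
3.05 [0.51270943 0.00322408 0.24975047] [-0.05103992  0.0783671   0.24975047] [-0.96588748 -0.67003737 -0.27899294] -0.0023318033647973333 (array([ 0.13, -0.04, -0.01]), array([0.001, 0.011, 0.04 ]))
[([192.3, 325.6], 0.82)]
[([44.5, 330.9], 0.56)]
btnL [ 39.7 326.5]
btnM [ 40.8 459.4]
home [155.2 324.2]
box faceL [ 98.8 259.3]
```

View pics/w1.png

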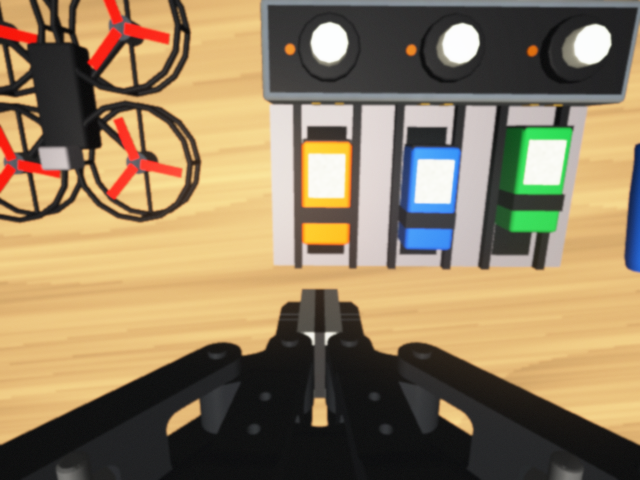

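Run:
```python
from h import *
d=np.load('w1.npy',allow_pickle=True).item();o,c=d['o'],d['c']
hsv=cv2.cvtColor(c['color'],cv2.COLOR_RGB2HSV);g=cv2.cvtColor(c['color'],cv2.COLOR_RGB2GRAY)
m=((hsv[...,0]<22)&(hsv[...,0]>8)&(hsv[...,1]>190)&(hsv[...,2]>180)).astype(np.uint8)
_,_,st,ce=cv2.connectedComponentsWithStats(m)
for s,k in zip(st[1:],ce[1:]):
    if s[4]>100:print('orange',s,k[::-1])
m=((hsv[...,2]>190)&(hsv[...,1]<50)).astype(np.uint8);_,_,st,ce=cv2.connectedComponentsWithStats(m)
for s,k in zip(st[1:],ce[1:]):
    if s[4]>150:print('white',s,k[::-1])
print('tip proj',np.round(proj(c,o['eef_pos']+Rm(o['tool_rot'])@[0,0,.0726],o),1))
for px in[(245,303),(245,350),(245.5,326.5),(140,303),(140,352)]:print(px,np.round(inD(atz(c,px,.036,o)),4))
for px in [(43,330),(45,459)]:
  for z in(.065,.07):print('btn',z,np.round(inD(atz(c,px,z,o)),4))
for px in [(101,268),(102,618),(93,265)]:print('face',np.round(inD(atz(c,px,.045,o)),4))
for px in [(267,299),(267,350),(267,274)]:print('plate near',np.round(inD(atz(c,px,.006,o)),4))
cv2.imwrite('pics/w1c.png',cv2.resize(c['color'][0:280,250:380,::-1],None,fx=2.1,fy=2.1,interpolation=cv2.INTER_CUBIC))
```

```text
orange [302 142  50  65 571] [172.48336252 328.45884413]
orange [302 224  48  21 312] [235.64423077 327.86858974]
white [ 311   22   37   41 1153] [ 42.26452732 328.92627927]
white [ 442   23   37   41 1162] [ 43.09466437 460.11187608]
white [ 573   24   38   40 1149] [ 43.91818973 591.65274151]
white [ 270  104   24  161 3444] [182.66114983 282.1533101 ]
white [ 302  105   50   34 1162] [116.77194492 326.33907057]
white [ 358  106   36  160 4788] [183.80388471 374.49603175]
white [ 404  106   49   37 1031] [117.20659554 428.75751697]
white [ 452  107   43  159 4212] [184.10208927 472.38509022]
white [509 107  45  17 695] [115.44892086 530.69640288]
white [ 546  108   41  158 1518] [187.86034256 567.33201581]
white [ 524  140   42   45 1628] [161.62592138 544.31633907]
white [ 41 149  26  19 449] [158.18930958  53.58129176]
white [ 309  154   36   44 1504] [175.21343085 326.11702128]
white [ 415  160   39   43 1552] [180.92332474 433.87886598]
white [396 242  44  24 478] [259.58368201 417.13179916]
white [303 244  46  21 530] [258.00754717 324.74528302]
white [491 254  40  12 353] [260.93767705 510.66288952]
tip proj [310.4 317.6]
(245, 303) [-0.0652  0.0901  0.036 ]
(245, 350) [-0.0649  0.0557  0.036 ]
(245.5, 326.5) [-0.0654  0.0729  0.036 ]
(140, 303) [0.0093 0.0898 0.036 ]
(140, 352) [0.0095 0.0564 0.036 ]
btn 0.065 [0.0643 0.0729 0.065 ]
btn 0.07 [0.0633 0.073  0.07  ]
btn 0.065 [ 0.0638 -0.0015  0.065 ]
btn 0.07 [0.0628 0.     0.07  ]
face [0.0337 0.1119 0.045 ]
face [ 0.0347 -0.1133  0.045 ]
face [0.0385 0.1137 0.045 ]
plate near [-0.0925  0.0947  0.006 ]
plate near [-0.0922  0.0528  0.006 ]
plate near [-0.0927  0.1152  0.006 ]
```

View pics/w1c.png

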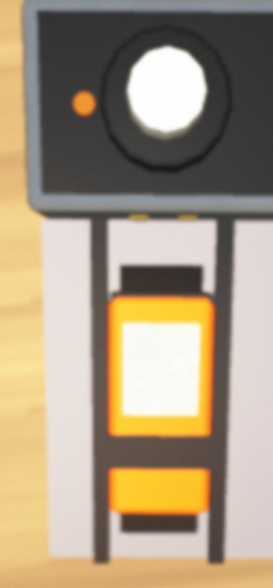

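Run:
```python
from h import *
o=get_obs();print(o['t'],units(D(-.1,.074,.093),o),units(D(-.1,.074,.16),o))
```

```text
3.2 (array([-0.05,  1.97,  6.28]), array([-0.   , -0.004, -0.008])) (array([-0.05,  1.97,  3.6 ]), array([-0.   , -0.004, -0.008]))
```

apply_moves([
  [[-0.05,1,1.5],[0,0,0],-1],
  [[-0.05,1.97,3],[0,0,0],-1],
  [[-0.05,1.97,4.5],[0,0,0],-1],
  [[-0.05,1.97,5.7],[0,0,0],-1],
  [[-0.05,1.97,6.28],[0,0,0],-1],
  [[-0.05,1.97,6.28],[0,0,0],-1],
  [[-0.05,1.97,6.28],[0,0,0],-1],
])

```text
t: 4.08
eef_pos: [0.4644, 0.0048, 0.0939]
tool_rot: [0.001, -0.668, 0.744, -0.001]
contact_force: [0.7, 0.1, 0.1]
gripper_width: -0.003
```

Run:
```python
from h import *
o=get_obs();c=read_camera('wrist');cv2.imwrite('pics/w2.png',c['color'][:,:,::-1])
print(o['t'],inD(o['eef_pos']),o['contact_force'],abs(o['joint_vel']).max())
for p in [(-.09,.094,.006),(-.09,.056,.006),(-.065,.0925,.036),(-.065,.0575,.036),(.035,.1175,.045)]:print(p,np.round(proj(c,D(*p),o),1))
```

```text
4.075 [-0.09923901  0.07477117  0.09386001] [0.6673326  0.06147266 0.05902953] 0.008831226297648187
(-0.09, 0.094, 0.006) [274.4 271.4]
(-0.09, 0.056, 0.006) [274.4 363.1]
(-0.065, 0.0925, 0.036) [233.7 262.9]
(-0.065, 0.0575, 0.036) [233.6 370.1]
(0.035, 0.1175, 0.045) [-161.7  137.9]
```

View pics/w2.png

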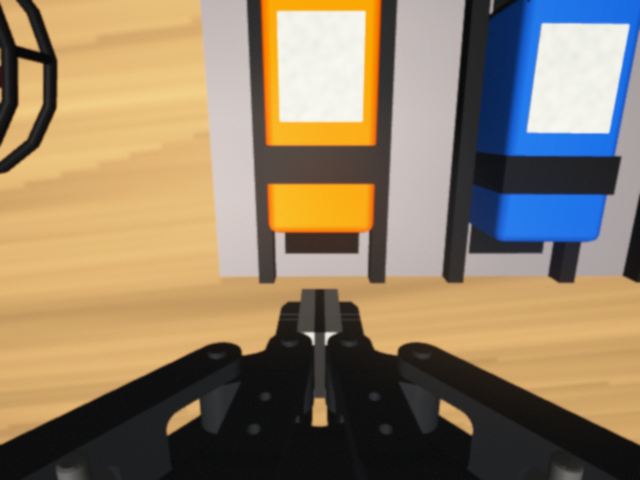

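apply_moves([
  [[0,-0.4,0],[0,0,0],-1],
  [[0,-0.7,0],[0,0,0],-1],
  [[0,-0.8,0],[0,0,0],-1],
  [[0,-0.9,0],[0,0,0],-1],
  [[0,-1,0],[0,0,0],-1],
  [[0,-1.1,0],[0,0,0],-1],
  [[0,-1.2,0],[0,0,0],-1],
  [[0,-1.3,0],[0,0,0],-1],
  [[0,-1.4,0],[0,0,0],-1],
  [[0,-1.5,0],[0,0,0],-1],
  [[0,-1.5,0],[0,0,0],-1],
])

```text
t: 5.5
eef_pos: [0.5013, 0.0011, 0.093]
tool_rot: [0.0, -0.668, 0.744, -0.0]
contact_force: [0.8, 0.2, -0.4]
gripper_width: 0.0
```

Run:
```python
from h import *
o=get_obs();c=read_camera('wrist');cv2.imwrite('pics/w3.png',c['color'][:,:,::-1])
print(o['t'],inD(o['eef_pos']),o['contact_force'],o['contact_force']@DX)
for x in(-.055,-.05,-.045,-.04):print(x,np.round(proj(c,D(x,.0733,.036),o),1))
print(proj(c,D(.035,.0733,.045),o))
```

```text
5.5 [-0.06217727  0.0750006   0.09295753] [ 0.79501133  0.1525789  -0.37362778] 0.7740898634305765
-0.055 [310.9 322.4]
-0.05 [297.3 322.4]
-0.045 [283.5 322.4]
-0.04 [269.4 322.4]
(np.float64(9.232894535094488), np.float64(323.2721555995862))
```

View pics/w3.png

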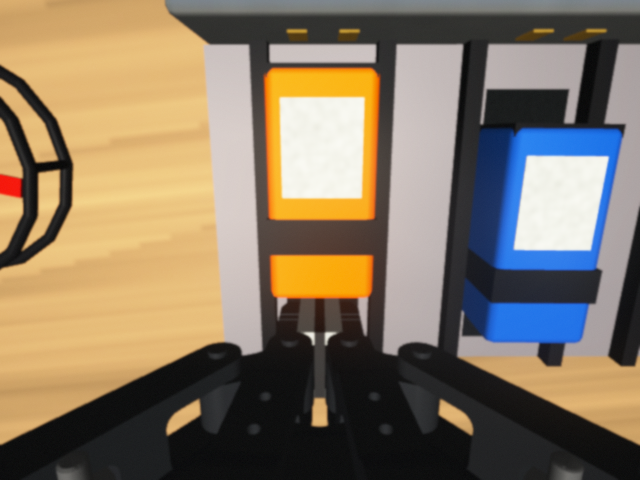

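apply_moves([
  [[0,-0.08,0],[0,0,0],-1],
  [[0,-0.16,0],[0,0,0],-1],
  [[0,-0.24,0],[0,0,0],-1],
  [[0,-0.3,0],[0,0,0],-1],
  [[0,-0.34,0],[0,0,0],-1],
  [[0,-0.34,0],[0,0,0],-1],
])

```text
t: 6.3
eef_pos: [0.5096, 0.0001, 0.0929]
tool_rot: [0.0, -0.668, 0.744, -0.0]
contact_force: [0.1, -0.6, -0.3]
gripper_width: -0.002
```

apply_moves([
  [[0,-0.03,0],[0,0,0],-1],
  [[0,-0.06,0],[0,0,0],-1],
])

```text
t: 6.55
eef_pos: [0.5108, -0.0, 0.0929]
tool_rot: [-0.0, -0.668, 0.744, 0.0]
contact_force: [-0.2, 0.3, 0.8]
gripper_width: -0.0
```

Run:
```python
from h import *
o=get_obs();c=read_camera('wrist');cv2.imwrite('pics/w4.png',c['color'][:,:,::-1])
print(o['t'],inD(o['eef_pos']),o['contact_force'],o['contact_force']@DX)
for x in(-.045,-.04):print(x,np.round(proj(c,D(x,.0733,.036),o),1))
```

```text
6.55 [-0.05258773  0.07493249  0.09289902] [-0.17365838  0.29307205  0.81480585] -0.20405626923943257
-0.045 [309.8 322.1]
-0.04 [296.2 322.2]
```

View pics/w4.png

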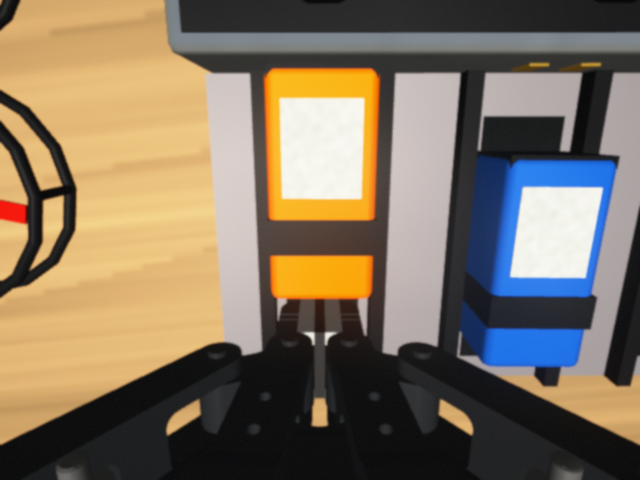

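apply_moves([
  [[0,-0.04,0],[0,0,0],-1],
  [[0,-0.08,0],[0,0,0],-1],
])

```text
t: 6.85
eef_pos: [0.5122, -0.0002, 0.0928]
tool_rot: [-0.001, -0.668, 0.744, 0.0]
contact_force: [-4.2, 0.6, 3.2]
gripper_width: -0.002
```

apply_moves([
  [[0,-0.03,0],[0,0,0],-1],
  [[0,-0.06,0],[0,0,0],-1],
])

```text
t: 7.1
eef_pos: [0.5124, -0.0002, 0.0925]
tool_rot: [-0.002, -0.668, 0.744, 0.001]
contact_force: [-7.8, 1.1, 6.9]
gripper_width: -0.001
```

Run:
```python
from h import *
o=get_obs();c=read_camera('wrist');cv2.imwrite('pics/w5.png',c['color'][:,:,::-1])
print(o['t'],inD(o['eef_pos']),o['contact_force'],o['contact_force']@DX)
cv2.imwrite('pics/w5.png',cv2.resize(c['color'][:330,180:620,::-1],None,fx=1.8,fy=1.8))
```

```text
7.1 [-0.05099126  0.07492874  0.09249603] [-7.81493198  1.08877393  6.89145656] -7.886598002771479
```

View pics/w5.png

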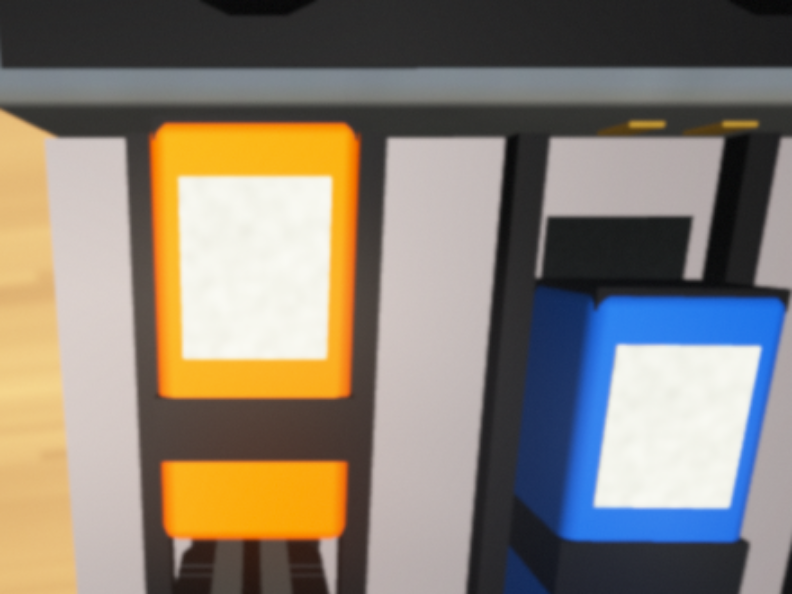

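apply_moves([
  [[0,0.05,0],[0,0,0],-1],
  [[0,0.15,0],[0,0,0],-1],
  [[0,0.6,0],[0,0,0],-1],
  [[0,1,-0.5],[0,0,0],-1],
  [[0,1,-2.5],[0,0,0],-1],
  [[0,0.5,-4.5],[0,0,0],-1],
  [[0,-0.5,-5.5],[0,0,0],-1],
  [[0,-0.5,-5.5],[0,0,0],-1],
  [[0,-0.5,-5.5],[0,0,0],-1],
  [[0,-0.5,-5.5],[0,0,0],-1],
])

```text
t: 8.4
eef_pos: [0.5251, -0.0017, 0.2292]
tool_rot: [-0.001, -0.668, 0.744, 0.001]
contact_force: [-0.9, 0.2, -0.1]
gripper_width: -0.001
```

Run:
```python
from h import *
o=get_obs();c=read_camera('wrist');cv2.imwrite('pics/w6.png',c['color'][:,:,::-1])
print(o['t'],inD(o['eef_pos']),o['contact_force'],abs(o['joint_vel']).max())
hsv=cv2.cvtColor(c['color'],cv2.COLOR_RGB2HSV)
m=((hsv[...,2]>190)&(hsv[...,1]<50)).astype(np.uint8);_,_,st,ce=cv2.connectedComponentsWithStats(m)
for s,k in zip(st[1:],ce[1:]):
    if s[4]>150 and k[1]<100:print('white',s,k[::-1],inD(atz(c,k[::-1],.068,o)))
for p in [(-.04,.0925,.036),(-.04,.0575,.036),(.035,.075,.036),(.065,.075,.07)]:print(p,np.round(proj(c,D(*p),o),1))
```

```text
8.4 [-0.03815314  0.07481328  0.22915924] [-0.8977916   0.16861561 -0.06896752] 0.009882450268886678
white [ 301   38   40   44 1351] [ 59.56254626 320.6957809 ] [0.06412818 0.07345796 0.068     ]
white [ 442   38   41   44 1358] [ 59.41899853 462.16642121] [ 0.06423101 -0.00118006  0.068     ]
white [ 584   38   41   43 1355] [ 59.23763838 603.92103321] [ 0.06435225 -0.07593422  0.068     ]
(-0.04, 0.0925, 0.036) [235.2 292. ]
(-0.04, 0.0575, 0.036) [235.2 344. ]
(0.035, 0.075, 0.036) [118.8 318. ]
(0.065, 0.075, 0.07) [ 57.1 317.8]
```

View pics/w6.png

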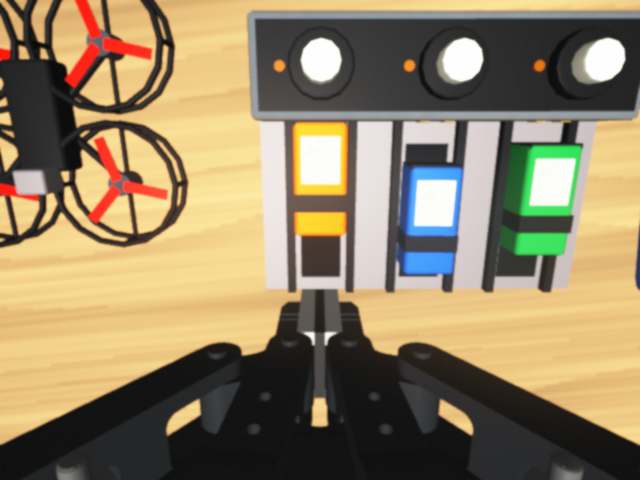

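apply_moves([
  [[0.03,-2,0],[0,0,0],-1],
  [[0.03,-3.6,0.5],[0,0,0],-1],
  [[0.03,-4.1,1.5],[0,0,0],-1],
  [[0.03,-4.1,2.5],[0,0,0],-1],
  [[0.03,-4.1,2.85],[0,0,0],-1],
  [[0.03,-4.1,2.85],[0,0,0],-1],
  [[0.03,-4.1,2.85],[0,0,0],-1],
  [[0.03,-4.1,2.85],[0,0,0],-1],
])

```text
t: 9.45
eef_pos: [0.629, -0.0134, 0.1603]
tool_rot: [0.001, -0.668, 0.744, -0.001]
contact_force: [0.5, -0.1, 0.6]
gripper_width: -0.003
```

Run:
```python
from h import *
o=get_obs();print(o['t'],inD(o['eef_pos']),o['contact_force'])
c={}
ims=[]
for n,(r0,r1,k0,k1) in {'scene':(170,300,215,375),'top':(180,310,300,460)}.items():
    x=read_camera(n);ims.append(cv2.resize(x['color'][r0:r1,k0:k1,::-1],None,fx=2.4,fy=2.4,interpolation=cv2.INTER_CUBIC))
cv2.imwrite('pics/s7.png',np.hstack(ims))
```

```text
9.45 [0.06640394 0.07426865 0.16028278] [ 0.49010538 -0.08693946  0.55216185]
```

View pics/s7.png

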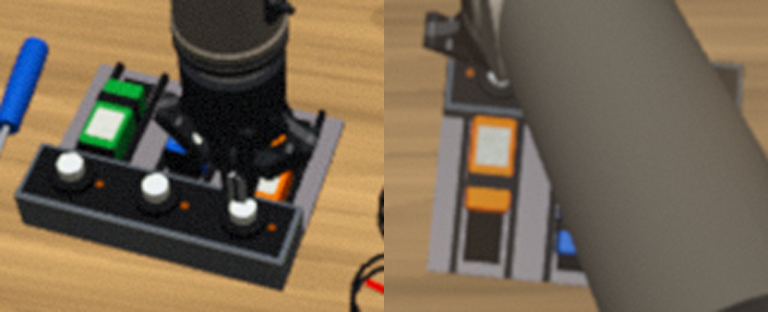

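apply_moves([
  [[0,0.05,0.3],[0,0,0],-1],
  [[0,0.05,0.5],[0,0,0],-1],
  [[0,0.05,0.6],[0,0,0],-1],
  [[0,0.05,0.6],[0,0,0],-1],
])

```text
t: 10.05
eef_pos: [0.6272, -0.0134, 0.1438]
tool_rot: [-0.0, -0.668, 0.744, 0.0]
contact_force: [-0.4, -0.3, 0.5]
gripper_width: 0.002
```

apply_moves([
  [[0,0,0.06],[0,0,0],-1],
  [[0,0,0.12],[0,0,0],-1],
  [[0,0,0.12],[0,0,0],-1],
])

```text
t: 10.42
eef_pos: [0.6275, -0.0133, 0.1413]
tool_rot: [0.0, -0.668, 0.744, -0.0]
contact_force: [-0.4, 0.0, 0.2]
gripper_width: 0.003
```

apply_moves([
  [[0,0,0.06],[0,0,0],-1],
  [[0,0,0.1],[0,0,0],-1],
  [[0,0,0.1],[0,0,0],-1],
])

```text
t: 10.8
eef_pos: [0.6275, -0.0134, 0.1388]
tool_rot: [0.0, -0.668, 0.744, -0.0]
contact_force: [-0.3, -0.3, 1.1]
gripper_width: 0.003
```

Tips at about 66 mm; the force is just starting to rise.

apply_moves([
  [[0,0,0.05],[0,0,0],-1],
  [[0,0,0.1],[0,0,0],-1],
  [[0,0,0.1],[0,0,0],-1],
])

```text
t: 11.18
eef_pos: [0.6275, -0.0134, 0.1362]
tool_rot: [0.0, -0.668, 0.744, -0.0]
contact_force: [0.0, -0.1, 2.0]
gripper_width: 0.005
```

apply_moves([
  [[0,0,0.04],[0,0,0],-1],
  [[0,0,0.08],[0,0,0],-1],
  [[0,0,0.08],[0,0,0],-1],
])

```text
t: 11.55
eef_pos: [0.6275, -0.0134, 0.1342]
tool_rot: [0.0, -0.668, 0.744, -0.0]
contact_force: [0.7, 0.6, 3.5]
gripper_width: -0.0
```

Run:
```python
from h import *
f=[]
for i in range(4):
    o=get_obs();f.append(o['contact_force']);x=read_camera('scene')
print(o['t'],inD(o['eef_pos']),np.mean(f,0))
cv2.imwrite('pics/s8.png',cv2.resize(x['color'][200:300,215:375,::-1],None,fx=5,fy=5,interpolation=cv2.INTER_CUBIC))
```

```text
11.7 [0.06485414 0.07417301 0.13428896] [ 0.52926849 -0.09916969  3.8335031 ]
```

View pics/s8.png

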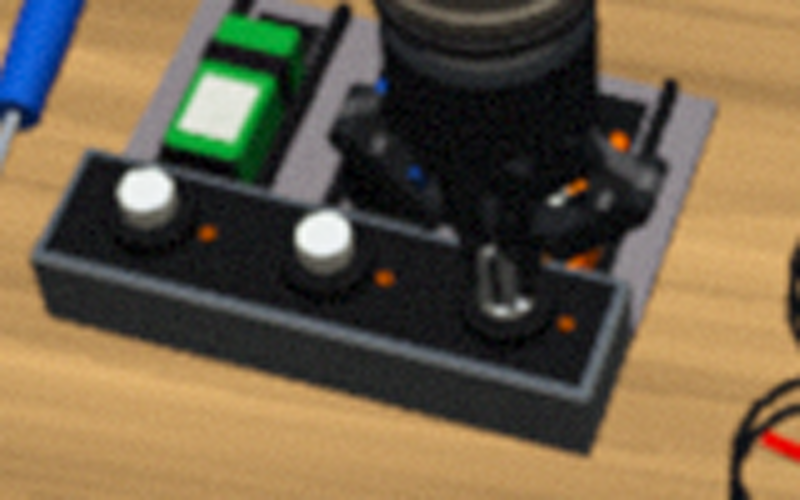

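apply_moves([
  [[0,0,0.03],[0,0,0],-1],
  [[0,0,0.03],[0,0,0],-1],
])

```text
t: 12.0
eef_pos: [0.6275, -0.0134, 0.1337]
tool_rot: [0.0, -0.668, 0.744, -0.0]
contact_force: [-0.6, -0.1, 5.9]
gripper_width: 0.002
```

apply_moves([
  [[0,0,-0.15],[0,0,0],-1],
  [[0,0,-0.3],[0,0,0],-1],
  [[0,0,-0.6],[0,0,0],-1],
  [[0,0,-1.5],[0,0,0],-1],
  [[0,0,-3],[0,0,0],-1],
  [[0,2,-4.5],[0,0,0],-1],
  [[0,4.1,-5],[0,0,0],-1],
  [[0,4.1,-5],[0,0,0],-1],
  [[0,4.1,-5],[0,0,0],-1],
  [[0,4.1,-5],[0,0,0],-1],
])

```text
t: 13.25
eef_pos: [0.5262, -0.0025, 0.258]
tool_rot: [-0.0, -0.668, 0.744, 0.0]
contact_force: [0.2, -0.8, -0.4]
gripper_width: -0.001
```

Run:
```python
from h import *
o=get_obs();c=read_camera('wrist');cv2.imwrite('pics/w9.png',c['color'][:,:,::-1])
print(o['t'],inD(o['eef_pos']),o['contact_force'],abs(o['joint_vel']).max())
for p in [(-.04,.0735,.036),(.035,.0735,.036)]:print(p,np.round(proj(c,D(*p),o),1))
x=read_camera('scene');cv2.imwrite('pics/s9.png',cv2.resize(x['color'][170:340,200:480,::-1],None,fx=2.8,fy=2.8,interpolation=cv2.INTER_CUBIC))
```

```text
13.25 [-0.03703839  0.07413434  0.25803906] [ 0.18449689 -0.79494355 -0.42241606] 0.00754085395211835
(-0.04, 0.0735, 0.036) [227.5 319.5]
(0.035, 0.0735, 0.036) [122.4 319.5]
```

View pics/w9.png

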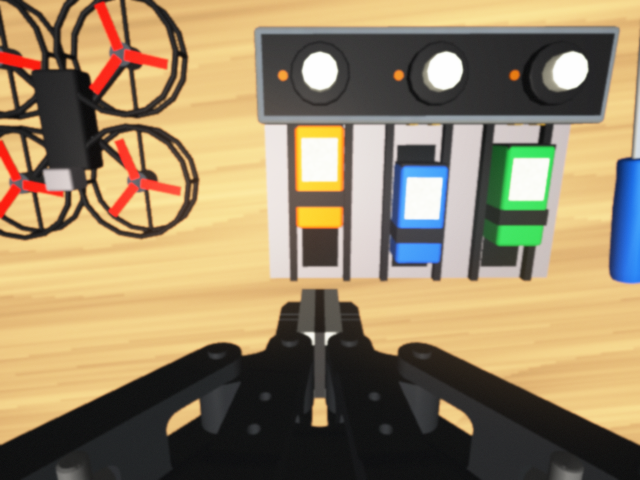

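View pics/s9.png

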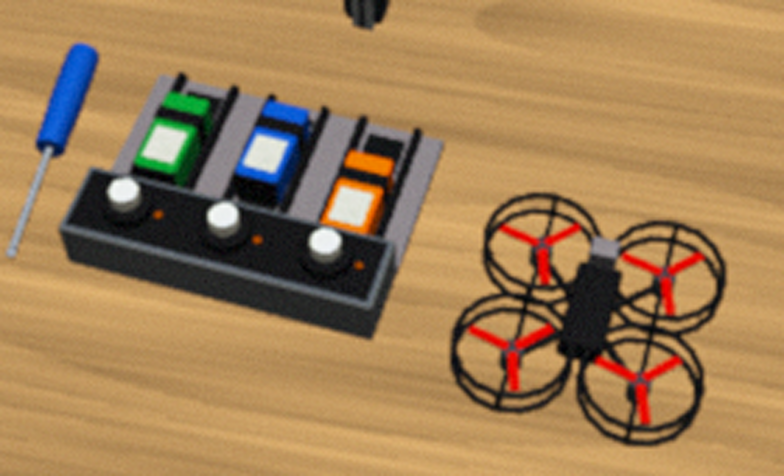

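Run:
```python
from h import *
o=get_obs();c=read_camera('wrist')
cv2.imwrite('pics/w10.png',cv2.resize(c['color'][100:250,270:370,::-1],None,fx=4,fy=4,interpolation=cv2.INTER_CUBIC))
hsv=cv2.cvtColor(c['color'],cv2.COLOR_RGB2HSV)
print([(r,hsv[r,320].tolist()) for r in list(range(116,130))+list(range(222,232))])
for r in (123,125.5,226.5,228.5):print(r,inD(atz(c,(r,320),.036,o)))
for r in (120,122,124):print(r,inD(atz(c,(r,265),.045,o)),inD(atz(c,(r,265),.006,o)))
```

```text
[(116, [105, 17, 151]), (117, [106, 20, 167]), (118, [106, 17, 168]), (119, [103, 11, 163]), (120, [90, 3, 156]), (121, [38, 7, 149]), (122, [21, 19, 133]), (123, [13, 47, 115]), (124, [11, 128, 147]), (125, [13, 189, 224]), (126, [19, 210, 251]), (127, [22, 212, 254]), (128, [24, 206, 254]), (129, [25, 204, 254]), (222, [24, 210, 254]), (223, [24, 209, 254]), (224, [23, 213, 254]), (225, [21, 216, 254]), (226, [18, 225, 253]), (227, [13, 218, 242]), (228, [9, 189, 175]), (229, [8, 119, 92]), (230, [11, 79, 71]), (231, [9, 72, 71])]
123 [0.03437613 0.07323448 0.036     ]
125.5 [0.03270849 0.07323392 0.036     ]
226.5 [-0.03938011  0.07320983  0.036     ]
228.5 [-0.04090717  0.07320932  0.036     ]
120 [0.03616267 0.1101684  0.045     ] [0.03709291 0.11524258 0.006     ]
122 [0.03487488 0.11021462 0.045     ] [0.03562728 0.11529519 0.006     ]
124 [0.03358383 0.11026097 0.045     ] [0.03415793 0.11534794 0.006     ]
```

View pics/w10.png

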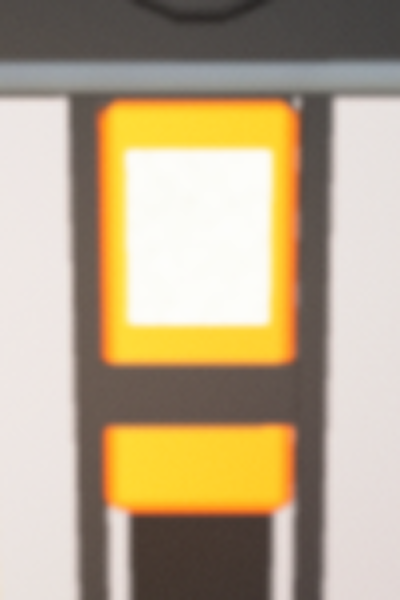

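```bash
python3 -c "
from station import *
print(hand_in(),get_obs()['t'])"
```

```text
the job is handed in; nothing more can be done
the job is handed in; nothing more can be done
```

The orange battery is home in the left bay, and its start button was pressed, came back up, and the arm withdrew. I handed the job in at about 13.5 s.

- **Push:** I used closed fingertips and moved the pack about 25 mm. It then stopped and the force rose to about 8 N along the bay. There was also about 7 N upward on the tool, which I did not explain. It cleared when I backed off.
- **Home position:** In the last wrist picture, the gap between the pack and the control box is 1 mm or less, which is within calibration error.
- **Button:** I pressed only the left button. The force reached 5.9 N, against about 4 N at bottom, so the press should be well past the 4 mm start point. No change of the indicator light was visible, so charging itself is not confirmed by sight.
- **Surroundings:** The last pictures show all three buttons up and no visible change to the other two batteries, the quadcopter or the screwdriver. I did not look at the tape measure again at the end, but the arm did not work near it.

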